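Shut and bolt the plywood kit box

TASK

Close up the plywood kit box: with the fingertips, swing its open lid down until it lies fully shut, then push the wooden slide bolt across over the lid until it is fully home, its upright block against the bridge. Only push: do not pinch or lift the lid or the bolt, and do not move the other things on the bench or the one in the box.

Things in the scene. Friction and masses are not known exactly. Their poses are not given: they have to be found in the camera images.
- box: Plywood kit box fixed to the bench, 160 (x) x 220 (y) x 90 (z) mm, open-topped under its lid. Origin: centre of its underside, on the bench. x points to the hinge side (away from the robot when unturned), y to its left, z up. The front (-x) face has two small round sensor eyes. A plywood shelf for the bolt stands on its right (-y) side.
- hinge (a point): Middle of the lid's hinge line, at box x = +80, y = 0, z = 90 mm; the hinge runs along the box's y axis.
- lid (a joint): Angle of the plywood lid (160 x 220 mm, 8 mm thick, outer face 98 mm above the bench when shut): 0 fully shut, pi/2 upright. It starts partly open, hinged on the far side, its outer face looking up and away from the robot. The hinge is stiff: the lid stays where it is left (about 0.3 N m to move it) and must be pressed down all the way.
- lid_edge (a point): Middle of the lid's free edge on its outer face (which bears a flat black display panel, flush to 1 mm), 160 mm from the hinge.
- bolt: Loose dark wooden slide bolt on the shelf: bar 30 wide x 86 long x 8 mm thick; on its outer end an upright block 30 wide x 16 along the bar, rising to 45 mm above the bar's underside. Origin: middle of the outer end, on the underside; +y runs along the bar to the box, y = 0 is the block's outer face. Pushed there along +y (under 2 N) it slides out over the lid. Its nose starts clear of the lid.
- bolt_home (a point): Where the bolt's origin lies when it is fully home, fixed to the box at x -30, y -161, z 102 mm (the shelf's top), axes as the box's. The shelf is 65 mm wide (x) and runs from y -110 to -225 mm; two low rails (top 107 mm above the bench) guide the bolt along y.
- bridge (a point): Centre of the top of the flat plywood bridge that crosses over the bolt next to the box, 123 mm above the bench; 58 mm wide (x), 32 mm along y (box y from -113 to -145 mm). The bar passes under it; the block stops against its outer side.
- bolt_grip (a point): Centre of the bolt's upright block (8 mm in from its outer face, 26.5 mm above the bar's underside).
- motor: Small black servo motor, 40 x 22 x 36 mm, lying loose in the box. Origin: centre of its underside. To be left alone.
- tape: Roll of pale tape lying flat, 104 mm across, 48 mm high, on the bench beside the box. Origin: centre of its underside. To be left alone.
- phone: Black phone lying flat, 150 x 72 x 9 mm, on the bench beside the box. Origin: centre of its underside. To be left alone.
- mallet: Small mallet with an orange and a black face and a pale handle, lying on the bench in front of the box: head 94 mm long (along its y), 36 mm across; handle 200 mm along its x from the head. Origin: under the middle of the head. To be left alone.
There are look-alikes about, which are no part of the job. Of the things shaped like the bolt, the wooden one is meant.

How it is judged:
By the outcome, as a careful person would: the job done as asked, in the order asked, and still so for the second after the job is handed in, with the robot touching nothing.
It also fails if it takes over 45 s, if anything falls off the work surface, if the arm or the gripper's body presses on something with over 40 N, if the wrist force passes 120 N, or if a joint passes its speed limit or range.

ROBOT

A 7-joint arm with a two-finger parallel gripper is mounted at the origin on the work surface. World frame = base frame: x ahead of the robot, y to its left, z up, the work surface at z = 0. Lengths are in m, angles in degrees, forces in N, time in s.
With the tool pointing down it reaches from about 0.425 to 0.875 m from the base axis. Payload 4.7 kg.
Tool frame: the origin (TCP) lies midway between the tips of the shut fingers; the grasp point (between the pads) lies 19 mm behind it; z points along the fingers, y is the line along which they close (so a half turn about z gives the same grasp; the last joint's range is limited). The gripper opens to 87 mm and grips with 3 to 60 N. Pads are 19 mm wide; open, the fingers measure 117 mm over their backs; the gripper's body (75 mm by 190 mm) begins 51 mm behind the grasp point.
Start: joints at [-63.478, 18.392, -4.016, 83.108, 1.295, 78.541, -3.26], TCP at [0.282, 0.586, 0.223] pointing down, gripper open.
Joint ranges: [-163.93, 163.93], [-17.29, 119.83], [-79.2, 71.16], [3.27, 140.29], [-89.18, 269.18], [5.43, 117.66], [-154.24, 154.24]. Speed limits (degrees/s): [147.25, 147.25, 180, 180, 180, 180, 180].

INTERFACE

Orientations are given as [roll, pitch, yaw] about the fixed x, y, z axes, in that order (R = Rz(yaw) Ry(pitch) Rx(roll)).
In Python, from cell import env, viewer, boxes_of, masks_of gives the robot as it stands. The module is installed in compiled form; this text tells all that it offers.
- The arm moves only by the tool apply_moves, never from a script. Its argument "moves" is a list of rows, each a list of 7 numbers: the shift along the tool's x, y, z scaled (see below), then the turn, a rotation vector about the tool's x, y, z scaled (see below), then the opening, from 0 (shut) to 1 (fully open). A call has 1 to 20 rows; each row is the pose to reach, as a shift and turn from the pose commanded when the call began, along the tool's axes at that moment; what a row does not reach only later rows make up. The controller multiplies each number of a shift by 0.2 m and each number of a turn by 1.5 rad. A row lasts 1/10 s, in which the tool goes at most 50 mm and 8.59 degrees, less where a joint would pass 70% of its speed; a pose out of reach is approached as far as the arm can. A call with a number of a shift or a turn outside -1 to 1 is refused whole. A call with a gripper value outside its range is refused whole. The fingers move at their own pace and stop on an object; "grip_force" is the grip in N (left out, the last holds). Time passes only in rows, so rows that repeat a pose let the fingers close. It gives the time, the measured TCP pose, the force, the opening and the grip force at its end, in the units of the state.
- env.get_obs(): the state, without advancing time (a new reading comes with each control period).
- viewer.read_camera(name): name is "scene" or "side" or "wrist"; returns the picture (420x560x3 uint8, red, green, blue); there is no depth.
- viewer.get_calibration(name): a dict with "fov_y" (degrees; the focal length in pixels is half the picture's height over the tangent of half this angle, whatever the lens; pixels are square), "cx", "cy" (the principal point, pixels), "position" and "orientation" of the camera in the world. Camera axes: x right, y up, looking along -z (the intrinsics and any distortion apply to the point x, -y, -z); pixel columns grow to the right and rows downward; lengths in m; the calibration is good to about 2 mm. A picture is of the moment at which its call begins: read the wrist's pose just before it. get_calibration takes no time and is no camera call; for the wrist camera it gives the pose at the moment of the call.
- env.sign_off(): hands the job in; it is judged then, once.
Trained networks look in the newest picture that a camera, given by its name, has taken for a name from the list of things; names that differ only in an ending like _2 or _b are one class to them, and where a whole thing is asked for, a point or a joint stands for the part that bears it (a point fixed in the world has none). Each returns a list of dicts, best first, with "conf" (0 to 1); they miss things now and then, are a little off and sometimes report something else, mostly with a low value. They report only what shows in the picture. A call takes as long as a camera call. They do not tell look-alikes from the thing itself.
- boxes_of(camera, target): "location" ([column, row] in pixels, amid what is visible of it).
- masks_of(camera, target): "pixels" (420x560 bool, what is visible of it) and "location" ([column, row] in pixels, amid what is visible of it).
The state is a dict: "time_s": time; "qpos": joint angles; "joint_velocities": joint speeds; "effort": joint torques, N m; "tool_pos": TCP position; "tool_rot": TCP orientation; "force": force on the tool from outside, world axes, zero at the start; "wrist_torque": the same for the moment, N m; "grip_width": finger opening in m; "grasp_force": force on a finger pad.
Only numpy, scipy, OpenCV 4.12 (cv2) and the standard library are available. Lean on these libraries where they do the work, as an engineer would, in place of code of your own. Each camera call takes 0.05 s, during which the arm holds its last target. There are 200 camera calls.

## Working session

There is one attempt and no reset: what is moved stays moved. The work goes in short steps, Python scripts to look and compute and a tool call to move; the robot and the scene stay as the last step left them, time stands still between calls to the robot, and variables do not carry over. Pictures are saved under pics/ and viewed, at most 10 in all, crops included, and the job is handed in when it is done.

Besides the shell and the picture viewer there is one more tool, called after "Call:" in YAML: its name, and indented under it one key for each argument. apply_moves: Moves the arm, as the interface text tells. Shifts and turns lie within -1 to 1; 1 stands for 0.2 m of shift or 1.5 rad of turn. Its arguments: {"type":"object","properties":{"moves":{"type":"array","items":{"type":"array","items":{"type":"number","minimum":-1,"maximum":1}}},"grip_force":{"type":"number"}},"required":["moves"]}

```bash
mkdir -p pics; python3 - <<'E'
from cell import env, viewer, boxes_of, masks_of
import cv2, numpy as np
ims=[]
for c in ("scene","side"):
    im=viewer.read_camera(c); cv2.imwrite(f"pics/{c}0.png",im[:,:,::-1])
    print(c,viewer.get_calibration(c))
    for t in ("box","lid","bolt","bridge","motor","tape","phone","mallet"):
        print(t,[(np.round(b["location"]).tolist(),round(b["conf"],2)) for b in boxes_of(c,t)][:3])
print(env.get_obs())
E
```

```text
scene {'fov_y': 51.399840832333375, 'cx': 272.3877190470812, 'cy': 213.46193356498233, 'position': array([0.95859751, 0.35021958, 0.79544723]), 'orientation': array([3.66995831e+01, 1.07321702e-01, 1.33817464e+02])}
box [([309.0, 246.0], 0.78)]
lid [([304.0, 235.0], 0.88), ([309.0, 245.0], 0.67), ([373.0, 359.0], 0.49)]
bolt [([207.0, 222.0], 0.89), ([271.0, 165.0], 0.72), ([310.0, 234.0], 0.49)]
bridge [([306.0, 244.0], 0.61)]
motor [([227.0, 162.0], 0.6)]
tape [([227.0, 164.0], 0.79)]
phone [([371.0, 360.0], 0.77)]
mallet [([398.0, 247.0], 0.63)]
side {'fov_y': 51.621969692385775, 'cx': 284.6743691879542, 'cy': 210.95265361414846, 'position': array([ 0.2382156 , -0.56321372,  0.6968358 ]), 'orientation': array([ 47.68933056,  -0.49997556, -28.26677985])}
box [([278.0, 208.0], 0.87), ([288.0, 166.0], 0.52)]
lid [([288.0, 169.0], 0.88)]
bolt [([367.0, 274.0], 0.82), ([286.0, 243.0], 0.81), ([278.0, 209.0], 0.35)]
bridge [([278.0, 207.0], 0.94)]
motor [([288.0, 207.0], 0.55), ([288.0, 170.0], 0.27)]
tape [([325.0, 312.0], 0.6)]
phone [([253.0, 162.0], 0.62)]
mallet [([202.0, 221.0], 0.65)]
{'time_s': 0.9, 'qpos': array([-63.47805452,  18.38985297,  -4.01896206,  83.10757694,
         1.29477559,  78.54098436,  -3.25924885]), 'joint_velocities': array([-0.01121593,  0.08510447,  0.05167159, -0.07835966, -0.11545158,
        0.00771636,  0.08302678]), 'effort': array([ 1.30103440e-04, -4.91091764e+01, -4.03179517e-01, -3.12777579e+01,
       -6.37376262e-02,  3.31946416e-02,  2.80873117e-06]), 'tool_pos': array([0.28202807, 0.58565031, 0.22261018]), 'tool_rot': array([1.79993281e+02, 1.64313821e-03, 1.54290274e+02]), 'force': array([-1.08943694, -0.39485307, -0.8428676 ]), 'wrist_torque': array([-0.05026775,  0.04942638, -0.00113665]), 'grasp_force': 0.0, 'grip_width': 0.08717349960383962}
```

View pics/scene0.png

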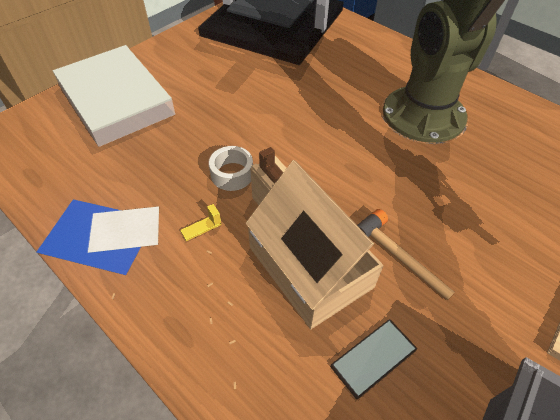

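View pics/side0.png

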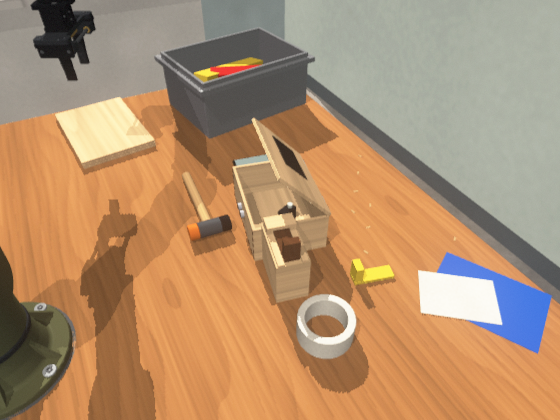

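The scene view shows the box around (310,245), with its lid partly open and the dark bolt at (268,165). In the side view the bridge and bolt are near (285,235), and the tape is just beyond the shelf end at (326,326). I'll zoom in to pick corners.

```bash
python3 - <<'E'
import cv2, numpy as np
a=cv2.imread("pics/side0.png")[115:305,220:345]; b=cv2.imread("pics/scene0.png")[140:330,240:390]
for n,i,ox,oy in(("a",a,220,115),("b",b,240,140)):
    i=cv2.resize(i,None,fx=3.1,fy=3.1,interpolation=cv2.INTER_CUBIC)
    for k in range(0,190,20):
        y=int((k)*3.1); cv2.putText(i,str(oy+k),(0,y+4),0,.35,(0,0,255),1); cv2.line(i,(0,y),(i.shape[1],y),(255,255,0) ,1) if k%40==0 else 0
        x=int(k*3.1); cv2.putText(i,str(ox+k),(x,10),0,.35,(0,0,255),1); cv2.line(i,(x,0),(x,i.shape[0]),(255,255,0),1) if k%40==0 else 0
    if n=="a": A=i
out=np.hstack([A,i]); out=out[:, :]
s=min(1,800/out.shape[1]); print(out.shape); cv2.imwrite("pics/crop.png",cv2.resize(out,None,fx=s,fy=s) if s<1 else out)
E
```

```text
(589, 853, 3)
```

View pics/crop.png

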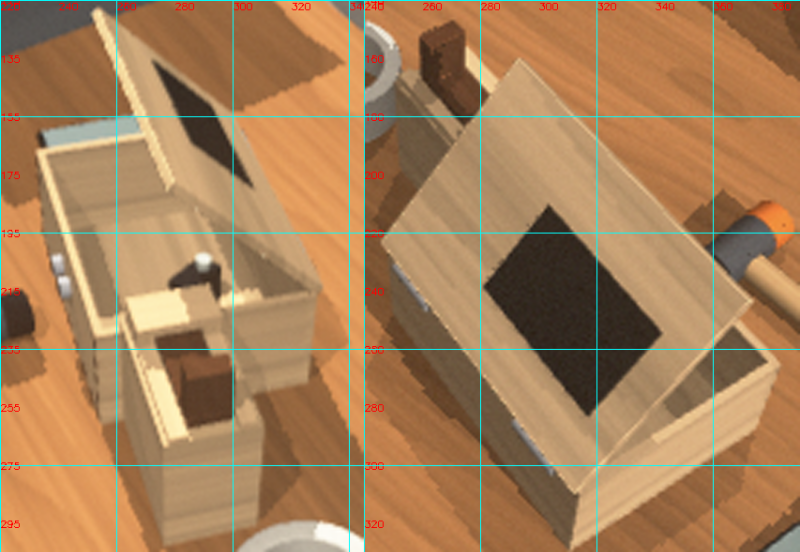

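```bash
cat > h.py <<'E'
import numpy as np
from scipy.spatial.transform import Rotation as R
from cell import viewer
C={c:viewer.get_calibration(c) for c in("scene","side")}
def proj(c,P):
    k=C[c]; f=210/np.tan(np.radians(k["fov_y"]/2))
    p=(np.atleast_2d(P)-k["position"])@R.from_euler("xyz",k["orientation"],degrees=True).as_matrix()
    return np.c_[k["cx"]+f*p[:,0]/-p[:,2],k["cy"]-f*p[:,1]/-p[:,2]]
def w(q,P):
    P=np.atleast_2d(np.array(P,float)); c,s=np.cos(q[2]),np.sin(q[2])
    return np.c_[q[0]+c*P[:,0]-s*P[:,1],q[1]+s*P[:,0]+c*P[:,1],P[:,2]]
def lid(th,u,y,n=.008):
    return [.08-u*np.cos(th)+n*np.sin(th),y,.09+u*np.sin(th)+n*np.cos(th)]
E
python3 - <<'E'
from h import *
from scipy.optimize import least_squares
def obs(q):
    th=q[3]
    return [("side",[-.08,.11,.09],(233.1,167.3)),("side",[-.08,-.11,.09],(253.4,229.6)),("side",[.08,-.11,0],(325.9,246.8)),("side",[-.08,-.11,0],(256.1,260.9)),
    ("side",lid(th,.16,.11),(257.2,120.8)),("side",lid(th,.16,-.11),(280.9,178)),("side",[-.0625,-.225,0],(276.1,302.5)),("side",[.0025,-.225,0],(308.8,294.6)),
    ("scene",lid(th,.16,-.11),(293.9,160)),("scene",lid(th,.16,.11),(373.7,243.2)),("scene",lid(th,0,-.11),(246.4,222.6)),("scene",lid(th,0,.11),(314.5,309.2)),
    ("scene",[.08,.11,0],(311.8,328.9)),("scene",[-.08,.11,.09],(382.3,265.6)),("side",[-.03,-.161+q[4],.147],(290.9,241.6))]
f=lambda q:np.concatenate([(proj(c,w(q,p))[0]-o) for c,p,o in obs(q)])
r=least_squares(f,[.6,.05,0,.9,-.03],loss="soft_l1")
q=r.x;print(q,np.degrees(q[2:4]));print(f(q).reshape(-1,2).round(1))
np.save("q.npy",q)
for n,p in(("edge",lid(q[3],.16,0)),("hinge",[.08,0,.09]),("bolt",[-.03,-.161+q[4],.102]),("home",[-.03,-.161,.102])): print(n,w(q,p).round(4))
E
```

```text
[ 0.57766556  0.0906877  -0.21813522  0.79528023 -0.05000067] [-12.49822744  45.56620054]
[[-1.  -1.1]
 [-0.6  0.8]
 [-0.1 -0.9]
 [-1.6 -0.4]
 [-4.8 -2.9]
 [-1.9  0.1]
 [ 0.4 -0.4]
 [-0.4  0.2]
 [-0.7 -0.6]
 [-0.6 -0.2]
 [-1.7  0.3]
 [-2.8  0.4]
 [-1.3  0.4]
 [ 0.9 -1. ]
 [ 1.2 -0.3]]
edge [[0.552  0.0964 0.2099]]
hinge [[0.6558 0.0734 0.09  ]]
bolt [[ 0.5027 -0.1088  0.102 ]]
home [[ 0.5135 -0.06    0.102 ]]
```

Fit is good to about 1–2 px: box yaw is −12.5°, the lid is at about 45° and the bolt is 50 mm out. I'll shut the fingers and go above the lid.

Call:
apply_moves:
  moves:
    - [-0.1,-0.07,-0.25,0,0,0,0]
    - [-0.4,-0.25,-0.335,0,0,0,0]
    - [-0.6,-0.4,-0.335,0,0,0,0]
    - [-0.8,-0.53,-0.335,0,0,0,0]
    - [-0.8,-0.53,-0.335,0,0,0,0]
  grip_force: 10

```text
time_s: 1.4
tool_pos: [0.3841, 0.4158, 0.2907]
tool_rot: [180.0, 0.2, 153.9]
force: [0.7, 0.6, -0.2]
grip_width: 0.0549
grasp_force: 0.0
```

Call:
apply_moves:
  moves:
    - [-0.2,-0.13,0,0,0,0,0]
    - [-0.4,-0.27,0,0,0,0,0]
    - [-0.6,-0.4,0,0,0,0,0]
    - [-0.8,-0.53,0,0,0,0,0]
    - [-0.8,-0.53,0,0,0,0,0]

```text
time_s: 1.9
tool_pos: [0.4828, 0.2475, 0.2902]
tool_rot: [-179.9, 0.2, 153.5]
force: [-0.8, -0.0, -0.4]
grip_width: 0.0147
grasp_force: 0.0
```

Call:
apply_moves:
  moves:
    - [-0.2,-0.13,0,0,0,-0.05,0]
    - [-0.4,-0.27,0,0,0,-0.1,0]
    - [-0.6,-0.4,0,0,0,-0.154,0]
    - [-0.78,-0.53,0,0,0,-0.154,0]
    - [-0.78,-0.53,0,0,0,-0.154,0]
    - [-0.78,-0.53,0,0,0,-0.154,0]

```text
time_s: 2.5
tool_pos: [0.5732, 0.0916, 0.2895]
tool_rot: [180.0, -0.0, 167.3]
force: [-0.7, 1.3, 0.9]
grip_width: 0.0006
grasp_force: 0.0
```

```bash
cat >> h.py <<'E'
def rel(o,q,P,yaw=167.5):
    "shift/turn numbers from state o to box-frame point P, tool straight down"
    A=R.from_euler("xyz",o["tool_rot"],degrees=True); B=R.from_euler("xyz",[180,0,yaw],degrees=True)
    return ((A.inv().apply(w(q,P)[0]-o["tool_pos"]))/.2).round(3),((A.inv()*B).as_rotvec()/1.5).round(3)
E
python3 - <<'E'
from h import *
from cell import env
import cv2
q=np.load("q.npy");o=env.get_obs();print(o["time_s"],o["tool_pos"],o["tool_rot"],o["force"],o["grip_width"])
for P in([-.005,0,.29],[-.005,0,.20],[-.008,0,.185],[-.035,0,.13],[-.055,0,.096]):print(P,*rel(o,q,P))
cv2.imwrite("pics/s1.png",viewer.read_camera("side")[40:260,140:420,::-1].repeat(2,0).repeat(2,1))
E
```

```text
2.5 [0.5731876  0.09158582 0.28948281] [ 1.79990744e+02 -1.33252442e-02  1.67348221e+02] [-0.70215342  1.29341061  0.90637348] 0.0005812045758103189
[-0.005, 0, 0.29] [ 0.002  0.    -0.003] [ 0.    -0.    -0.002]
[-0.005, 0, 0.2] [0.002 0.    0.447] [ 0.    -0.    -0.002]
[-0.008, 0, 0.185] [0.017 0.    0.522] [ 0.    -0.    -0.002]
[-0.035, 0, 0.13] [ 0.152 -0.     0.797] [ 0.    -0.    -0.002]
[-0.055, 0, 0.096] [ 0.252 -0.     0.967] [ 0.    -0.    -0.002]
```

View pics/s1.png

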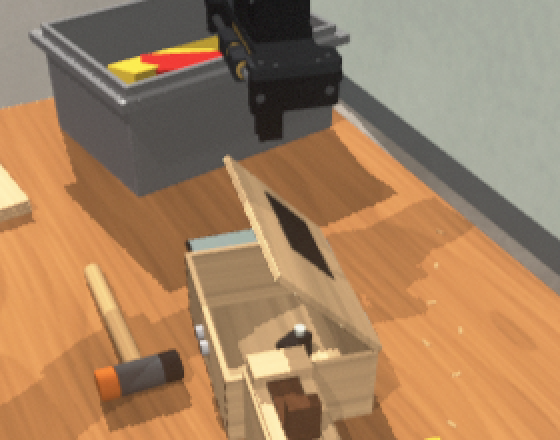

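The shut fingers hang above the lid near its free edge, around (270,130) in the crop. I'll press the lid down along its arc.

Call:
apply_moves:
  moves:
    - [0,0,0.2,0,0,0,0]
    - [0,0,0.35,0,0,0,0]
    - [0.01,0,0.44,0,0,0,0]
    - [0.04,0,0.49,0,0,0,0]
    - [0.07,0,0.54,0,0,0,0]
    - [0.105,0,0.59,0,0,0,0]
    - [0.14,0,0.64,0,0,0,0]
    - [0.165,0,0.69,0,0,0,0]
    - [0.19,0,0.74,0,0,0,0]
    - [0.21,0,0.79,0,0,0,0]
    - [0.23,0,0.84,0,0,0,0]
    - [0.24,0,0.89,0,0,0,0]
    - [0.25,0,0.93,0,0,0,0]
    - [0.25,0,0.95,0,0,0,0]
    - [0.25,0,0.96,0,0,0,0]
    - [0.25,0,0.965,0,0,0,0]
    - [0.25,0,0.965,0,0,0,0]

```text
time_s: 4.25
tool_pos: [0.5234, 0.1034, 0.0983]
tool_rot: [-180.0, -0.1, 167.5]
force: [-7.3, -1.2, 13.0]
grip_width: 0.0005
grasp_force: 6.7
```

Call:
apply_moves:
  moves:
    - [0,0,0.006,0,0,0,0]
    - [0,0,0.006,0,0,0,0]
    - [0,0,0.006,0,0,0,0]

```text
time_s: 4.55
tool_pos: [0.5234, 0.1034, 0.0982]
tool_rot: [180.0, -0.1, 167.5]
force: [-10.4, -1.6, 19.1]
grip_width: 0.0002
grasp_force: 9.9
```

Call:
apply_moves:
  moves:
    - [0,0,-0.1,0,0,0,0]
    - [0,0,-0.3,0,0,0,0]
    - [0,0,-0.5,0,0,0,0]
    - [0,-0.2,-0.5,0,0,0,0]
    - [0,-0.45,-0.5,0,0,0,0]
    - [0,-0.7,-0.5,0,0,0,0]
    - [0,-0.95,-0.5,0,0,0,0]
    - [0,-0.95,-0.5,0,0,0,0]
    - [0,-0.95,-0.5,0,0,0,0]

```text
time_s: 5.45
tool_pos: [0.483, -0.0832, 0.1956]
tool_rot: [179.9, 0.0, 167.3]
force: [-0.0, 0.8, -0.7]
grip_width: 0.0004
grasp_force: 0.0
```

```bash
python3 - <<'E'
from h import *
from cell import env
import cv2
q=np.load("q.npy");o=env.get_obs();print(o["time_s"],o["tool_pos"],o["tool_rot"],o["force"],o["grip_width"])
for P in([-.03,-.256,.198],[-.03,-.256,.118],[-.03,-.226,.118],[-.03,-.176,.118]):print(P,*rel(o,q,P))
im=viewer.read_camera("side")[:,:,::-1].copy()
for P in (lid(0,.16,-.11),lid(0,.16,.11),[-.045,-.211,.147],[-.015,-.211,.147],[-.03,-.145,.123]):
    cv2.circle(im,tuple(int(round(v)) for v in proj("side",w(q,P))[0]),1,(0,0,255),-1)
cv2.imwrite("pics/s2.png",cv2.resize(im[100:310,180:380],None,fx=2.8,fy=2.8,interpolation=cv2.INTER_CUBIC))
E
```

```text
5.45 [ 0.48300556 -0.08319371  0.19557865] [1.79943367e+02 3.25420188e-02 1.67324633e+02] [-0.01706895  0.79386221 -0.69470676] 0.00037317633303438774
[-0.03, -0.256, 0.198] [-0.125 -0.328 -0.012] [ 0.001  0.    -0.002]
[-0.03, -0.256, 0.118] [-0.125 -0.329  0.388] [ 0.001  0.    -0.002]
[-0.03, -0.226, 0.118] [-0.124 -0.179  0.388] [ 0.001  0.    -0.002]
[-0.03, -0.176, 0.118] [-0.123  0.071  0.388] [ 0.001  0.    -0.002]
```

View pics/s2.png

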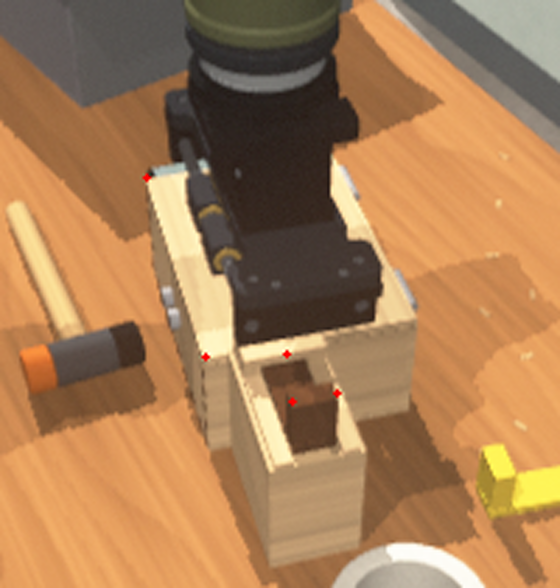

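The lid is shut: its corners match the predicted dots, and the bolt block is where the fit put it. Next I go out past the block, down, and push.

Call:
apply_moves:
  moves:
    - [-0.06,-0.2,0,0,0,0,0]
    - [-0.125,-0.35,0,0,0,0,0]
    - [-0.125,-0.35,0,0,0,0,0]
    - [-0.125,-0.35,0.2,0,0,0,0]
    - [-0.125,-0.35,0.388,0,0,0,0]
    - [-0.125,-0.35,0.388,0,0,0,0]
    - [-0.125,-0.28,0.388,0,0,0,0]
    - [-0.125,-0.22,0.388,0,0,0,0]
    - [-0.124,-0.17,0.388,0,0,0,0]
    - [-0.124,-0.12,0.388,0,0,0,0]
    - [-0.124,-0.07,0.388,0,0,0,0]
    - [-0.124,-0.03,0.388,0,0,0,0]
    - [-0.123,0.01,0.388,0,0,0,0]
    - [-0.123,0.035,0.388,0,0,0,0]
    - [-0.123,0.05,0.388,0,0,0,0]
    - [-0.123,0.05,0.388,0,0,0,0]

```text
time_s: 7.1
tool_pos: [0.5092, -0.0772, 0.1176]
tool_rot: [180.0, -0.0, 167.5]
force: [-0.7, 0.6, -0.7]
grip_width: 0.0003
grasp_force: 0.0
```

Call:
apply_moves:
  moves:
    - [0,0.01,0,0,0,0,0]
    - [0,0.02,0,0,0,0,0]
    - [0,0.025,0,0,0,0,0]
    - [0,0.025,0,0,0,0,0]

```text
time_s: 7.5
tool_pos: [0.5103, -0.0726, 0.1177]
tool_rot: [180.0, -0.0, 167.5]
force: [0.7, -0.2, -0.5]
grip_width: 0.0002
grasp_force: 0.0
```

Call:
apply_moves:
  moves:
    - [0,0.01,0,0,0,0,0]
    - [0,0.02,0,0,0,0,0]
    - [0,0.02,0,0,0,0,0]

```text
time_s: 7.8
tool_pos: [0.5106, -0.0715, 0.1177]
tool_rot: [-179.8, -0.0, 167.4]
force: [-0.5, -6.5, 1.6]
grip_width: 0.0002
grasp_force: 3.1
```

```bash
python3 - <<'E'
from h import *
from cell import env
import cv2
q=np.load("q.npy");o=env.get_obs();print(o["tool_pos"],o["force"])
im=viewer.read_camera("side")[:,:,::-1].copy()
cv2.imwrite("pics/s3.png",cv2.resize(im[190:300,220:350],None,fx=5,fy=5,interpolation=cv2.INTER_CUBIC))
E
```

```text
[ 0.51056797 -0.0714704   0.11774706] [-0.5263392  -6.5487067   1.61165208]
```

View pics/s3.png

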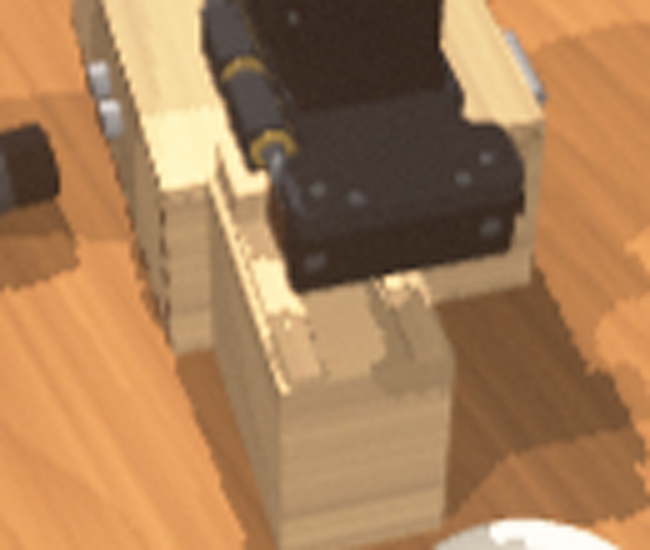

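The bolt has moved in from the shelf end and stopped against about 6.5 N, well above the 2 N it takes to slide. I'll push slightly more, then back off and look.

Call:
apply_moves:
  moves:
    - [0,0.012,0,0,0,0,0]
    - [0,0.012,0,0,0,0,0]
    - [0,0.012,0,0,0,0,0]

```text
time_s: 8.15
tool_pos: [0.5106, -0.0713, 0.1178]
tool_rot: [-179.7, -0.0, 167.3]
force: [-2.4, -9.8, 1.3]
grip_width: 0.0005
grasp_force: 5.2
```

Call:
apply_moves:
  moves:
    - [0,-0.05,0,0,0,0,0]
    - [0,-0.2,0,0,0,0,0]
    - [0,-0.2,-0.2,0,0,0,0]
    - [0,-0.2,-0.6,0,0,0,0]
    - [0.3,-0.4,-0.8,0,0,0,0]
    - [0.3,-0.6,-0.8,0,0,0,0]
    - [0.3,-0.9,-0.8,0,0,0,0]
    - [0.3,-0.9,-0.8,0,0,0,0]
    - [0.3,-0.9,-0.8,0,0,0,0]

```text
time_s: 9.05
tool_pos: [0.4125, -0.2342, 0.2792]
tool_rot: [180.0, 0.2, 167.0]
force: [0.1, 0.3, 0.0]
grip_width: 0.0005
grasp_force: 0.0
```

```bash
python3 - <<'E'
from h import *
from cell import env
import cv2
q=np.load("q.npy");o=env.get_obs();print(o["tool_pos"],o["force"])
L=[]
for c,(r,k) in(("side",(130,210)),("scene",(140,240))):
    im=viewer.read_camera(c)[:,:,::-1].copy()
    L.append(cv2.resize(im[r:r+180,k:k+133],None,fx=3,fy=3,interpolation=cv2.INTER_CUBIC))
    print(c,proj(c,w(q,[[-.045,-.161,.147],[-.015,-.161,.147]]))-[k,r])
    for P in [[-.045,-.161,.147],[-.015,-.161,.147]]+([lid(0,.16,-.11),lid(0,.16,.11)]):
        x,y=(proj(c,w(q,P))[0]-[k,r])*3; cv2.circle(L[-1],(int(x),int(y)),2,(0,0,255),-1)
cv2.imwrite("pics/s4.png",np.hstack(L))
E
```

```text
[ 0.41248423 -0.2341955   0.27923622] [0.09339125 0.3462379  0.00544245]
side [[66.41321324 93.66153791]
 [82.19737428 90.67597956]]
scene [[45.10868063 22.08532848]
 [32.82633878 28.15921652]]
```

View pics/s4.png

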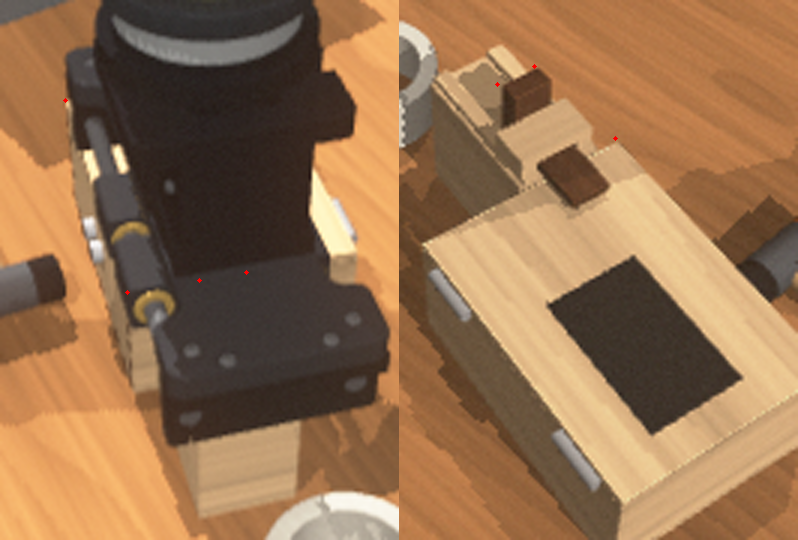

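The scene view shows the bolt's bar out over the shut lid near (575,175) and the block at (525,95). That is up against the bridge, within about 2 px of the predicted home dots. It met a hard stop (9.8 N with no further travel), and the robot is clear.

```bash
python3 -c "
from cell import env
print(env.sign_off())"
```

```text
the job is handed in; nothing more can be done
None
```

The lid is fully shut and the wooden bolt is pushed home against the bridge. I handed the job in with the robot touching nothing; the judge's result was not shown.

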